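# Put up the spray screen and give the chair spindle a shot of sealer

### The arm

A 6-joint arm with a two-finger parallel gripper is mounted at the origin on the work surface. World frame = base frame: x ahead of the robot, y to its left, z up, the work surface at z = 0. Lengths are in m, angles in degrees, forces in N, time in s.
With the tool pointing down it reaches from about 0.35 to 0.875 m from the base axis. Payload 4.2 kg.
Tool frame: the origin (TCP) lies midway between the tips of the shut fingers; the grasp point (between the pads) lies 19 mm behind it; y points along the fingers, z is the direction in which the jaws open and shut, and the axes are right-handed (so a half turn about y gives the same grasp; the last joint's range is limited). The gripper opens to 87 mm and grips with 3 to 60 N. Pads are 19 mm wide; open, the fingers measure 117 mm over their backs; the gripper's body (75 mm by 190 mm) begins 51 mm behind the grasp point.
Start: joints at [85.863, 22.042, 0.453, 0, -68.411, -14.817], TCP at [0.203, 0.591, 0.196] pointing down, gripper open.
Joint ranges: [-179.83, 179.83], [-69.29, 118.12], [-61.27, 80.66], [-181.25, 117.63], [-171.15, -9.14], [-177.46, 177.46]. Speed limits (degrees/s): [159.86, 159.86, 180, 180, 180, 180].

### API

Orientations are given as [roll, pitch, yaw] about the fixed x, y, z axes, in that order (R = Rz(yaw) Ry(pitch) Rx(roll)).
In Python, from workcell import env gives the robot as it stands. The module is installed in compiled form; this text tells all that it offers. Calls block until the motion is done:
- env.goto(position, orientation): joint-space move of the TCP to a pose.
- env.move_straight(position, rotation=None, rate=0.15, force_limit=None): straight line of the TCP; rotation=None keeps the orientation; rate is the mean speed in m/s. With force_limit (N) it stops when the force on the tool has changed by that much, and returns True; else False.
- env.set_joints(angles): joint-space move.
- env.gripper_to(opening, grasp_force=None): opening from 0.0 (shut) to 1.0 (fully open); grasp_force is the grip in N (None keeps the last); returns when the fingers have stopped.
- env.dwell(seconds).
- env.inverse_kinematics(position, orientation): joint angles nearest the present ones, or None.
- env.read_state(): the state.
- env.grab_frame(name): name is "scene" or "side" or "wrist"; returns a dict with "image" (480x640x3 uint8, blue, green, red), "fx", "fy", "cx", "cy" (pixels), "position" and "orientation" of the camera in the world. Camera axes: x right, y up, looking along -z (the intrinsics and any distortion apply to the point x, -y, -z); pixel columns grow to the right and rows downward; lengths in m; the calibration is good to about 2 mm. A picture is of the moment at which its call begins. There is no depth.
A pose or a line that the arm cannot do raises env.Unreachable and nothing moves.
- env.close_job(): hands the job in, once; it reports no verdict.
Trained networks look in a picture, given as the dict that the camera call returned (one of the last four; its "shot" number tells which), for a name from the list of things; names that differ only in an ending like _2 or _b are one class to them, and where a whole thing is asked for, a point or a joint stands for the part that bears it (a point fixed in the world has none). Each returns a list of dicts, best first, with "score" (0 to 1); they miss things now and then, are a little off and sometimes report something else, mostly with a low value. They report only what shows in the picture. A call takes as long as a camera call. They do not tell look-alikes from the thing itself.
- env.search_frame(picture, thing): "xyz" ([x, y, z] in m, in world coordinates, good to about 4 mm: the middle of the surface that is visible of it).
- env.trace(picture, thing): "mask" (480x640 bool, what is visible of it).
The state is a dict: "clock": time; "joint_positions": joint angles; "qvel": joint speeds; "joint_torque": joint torques, N m; "position": TCP position; "tool_rot": TCP orientation; "force": force on the tool from outside, world axes, zero at the start; "wrist_torque": the same for the moment, N m; "opening": opening from 0.0 (shut) to 1.0 (fully open).
Only numpy, scipy, OpenCV 4.12 (cv2) and the standard library are available. Lean on these libraries where they do the work, as an engineer would, in place of code of your own. Each camera call takes 0.05 s, during which the arm holds its last target.

### The job

The turned chair spindle in its cradle is due a shot of sealer. First swing the hinged plywood spray screen up by its handle, past upright, until it leans on its stop and stands there by itself; then press the nozzle cap of the spray can in its holder fully down for a moment (about half a second) and let it spring back up. Do not spray before the screen is up, do not ram the can, and leave the other things where they are.

Things in the scene. Friction and masses are not known exactly. Their poses are not given: they have to be found in the camera images.
- spindle_mid (a point): Middle of the pale turned chair spindle (400 mm long, up to 33 mm thick), fixed in a plywood cradle (340 x 90 mm, up to 87 mm high). Site 70 mm above the table; x axis along the spindle, +y towards the screen, -y towards the spray can. Only for orientation: not to be moved.
- screen_hinge (a point): Middle of the spray screen's hinge axis, 50 mm above the table, on the screen's fixed wooden foot (cheeks 250 mm apart over all, 74 mm high, 60 mm deep). x axis along the hinge; +y points to the side on which the screen lies folded down (away from the spindle), z up.
- screen_handle (a point): Middle of the screen's handle, a round wooden bar 14 mm thick, 150 mm long, parallel to the hinge and 175 mm from it; 50 mm above the table when folded. The plywood panel (205 mm wide, 9 mm thick) reaches 125 mm from the hinge; struts 65 mm either side of the middle carry the bar, leaving a finger window 43 mm deep, 118 mm wide. x along the bar, y from hinge to bar.
- screen (a joint): Angle of the screen about the hinge, rad: 0 folded down flat (level), 1.57 upright, 1.92 leaning on its stop (20 degrees past upright, towards the spindle). Free hinge, about 0.4 kg: it falls back to 0 if let go before upright and falls on to the stop by itself if let go past it.
- can_block: Fixed wooden holder of the spray can, 100 x 78 x 70 mm high, origin under its centre, x and y along its sides. The slim aluminium can (52 mm thick, small white press cap) leans 0.30 rad from vertical towards the holder's -x; nozzle to +y. More than 35 N on holder, can or cap dents it. An equal holder with a glue bottle (wide grey screw cap, lower) stands 115 mm away, on either side in x.
- can_mouth (a point): Point where the can's axis leaves the middle of the holder's top, 70 mm above the table; axes as the holder's. The can's axis runs from here along (-0.2955, 0, 0.9553) in these axes. The released cap's top lies on that axis 127 to 152 mm from here: how deep the can sits in its holder differs each time and is not reported, so it has to be seen or felt.
- cap (a joint): How far the press cap is pushed in, along the can's axis, m: 0 released, 0.005 fully down on its hard stop. The cap is a flat-topped white disc 26 mm across, 18 mm high, standing 7 mm clear of the can. Its spring takes 4 N to start and 12 N to be fully down, and pushes it back up when let go. Down by more than 4 mm it sprays.
- sander: Cork sanding block, 90 x 45 x 30 mm, loose, between cradle and holders; leave it.
- mug: Blue mug, 76 mm wide, 90 mm high, loose, beyond the screen; leave it.
- jar: Amber jar, 64 mm wide, 75 mm high, loose, beyond the cradle; leave it.
- offcut: Pale wood offcut, 100 x 45 x 45 mm, loose, beyond the cradle; leave it.
- tape: Roll of tape, 90 mm wide, 25 mm high, loose, to the right of the holders; leave it.
- mallet: Small hammer, loose, lying right of the cradle; leave it.
Things that resemble listed ones, but are neither listed nor needed, are in the scene too. What is shaped like the can_block but turquoise is not meant.

How it is judged:
By the outcome, as a careful person would: the job done as asked, in the order asked, and still so for the second after the job is handed in, with the robot touching nothing.
It also fails if it takes over 54 s, if anything falls off the work surface, if the arm or the gripper's body presses on something with over 40 N, if the wrist force passes 120 N, or if a joint passes its speed limit or range.

## Working session

There is one attempt and no reset: what is moved stays moved. The work goes in short steps, each a Python script; the robot and the scene stay as the last script left them, time stands still between calls to the robot, and variables do not carry over. Pictures are saved under pics/ and viewed, and the job is handed in when it is done.

```bash
mkdir -p pics; ls; python3 - <<'E'
from workcell import env
import cv2
for n in ("scene","side","wrist"):
    p=env.grab_frame(n); cv2.imwrite(f"pics/{n}0.png",p["image"])
    print(n,p["position"],p["orientation"],p["fx"],p["fy"],p["cx"],p["cy"],[k for k in p])
    for t in (["screen_handle","screen","can_block","cap","spindle_mid","screen_hinge","can_mouth"]):
        try:
            for r in env.search_frame(p,t)[:3]: print(t,r["score"],r["xyz"])
        except Exception as e: print(t,e)
s=env.read_state();print(s)
E
```

```text
pics
scene [ 1.30901863 -0.89088904  0.92934553] [54.07313401 -0.13397794 43.97222675] 465.3383121285453 465.3383121285453 324.82160346158116 235.47156049883841 ['image', 'fx', 'fy', 'cx', 'cy', 'position', 'orientation', 'shot']
screen_handle 0.93 [0.4924, 0.1844, 0.0523]
screen 0.55 [0.4931, 0.1842, 0.0562]
can_block 0.77 [0.3614, -0.2043, 0.0652]
can_block 0.68 [0.6496, -0.2111, 0.0707]
can_block 0.62 [0.277, -0.5198, 0.0932]
cap 0.64 [0.3268, -0.1907, 0.1872]
cap 0.64 [0.2361, -0.5264, 0.1842]
cap 0.47 [0.614, -0.1996, 0.2043]
spindle_mid 0.75 [0.522, -0.0208, 0.0205]
spindle_mid 0.21 [0.6047, -0.093, 0.0258]
screen_hinge 0.67 [0.4929, 0.1332, 0.0525]
can_mouth 0.96 [0.2772, -0.5147, 0.0948]
can_mouth 0.79 [0.3597, -0.201, 0.0701]
can_mouth 0.65 [0.6511, -0.2147, 0.0666]
side [ 0.35494521 -1.01403297  1.15656631] [42.98859715 -0.4838291  -8.87743473] 617.7202971639382 617.7202971639382 327.3407448568118 229.2966934822924 ['image', 'fx', 'fy', 'cx', 'cy', 'position', 'orientation', 'shot']
screen_handle 0.95 [0.4924, 0.1747, 0.0548]
screen 0.79 [0.4894, 0.1724, 0.0488]
can_block 0
[... 619 characters left out ...]
'position', 'orientation', 'shot']
{'clock': 1.2, 'joint_positions': array([ 8.58637382e+01,  2.20432061e+01,  4.51433135e-01,  3.31814458e-04,
       -6.84119915e+01, -1.48153442e+01]), 'qvel': array([-0.00115644,  0.04947967,  0.08952287, -0.03015416,  0.05877169,
        0.08388481]), 'joint_torque': array([-2.08993411e-04, -3.90467727e+01,  1.87622041e+01,  4.22422037e+00,
        1.54296064e-02, -2.54114485e-05]), 'position': array([0.20296505, 0.59109064, 0.19612667]), 'tool_rot': array([-8.99964396e+01,  1.26086867e-03,  1.61048516e+02]), 'force': array([0.49917519, 0.47856789, 0.0372283 ]), 'wrist_torque': array([-0.07634746, -0.00384472, -0.03395177]), 'opening': 0.9986228587823948}
```

View pics/scene0.png

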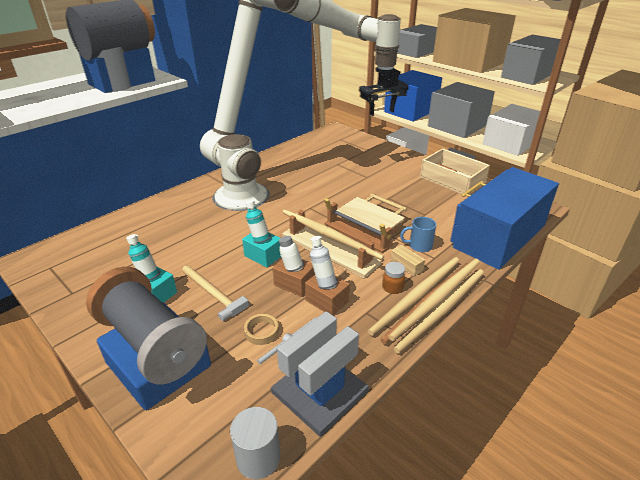

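View pics/side0.png

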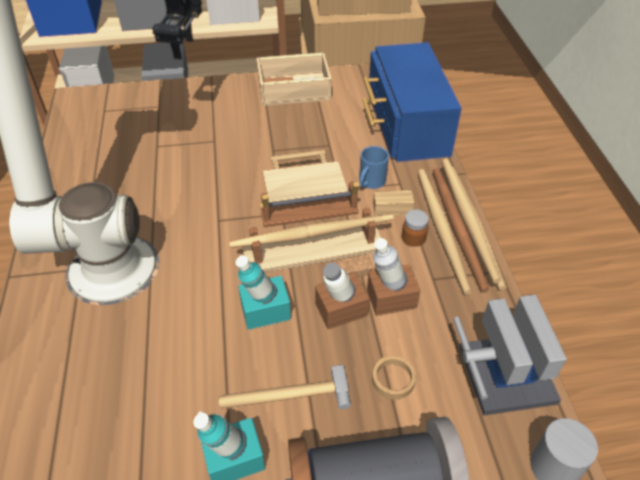

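View pics/wrist0.png

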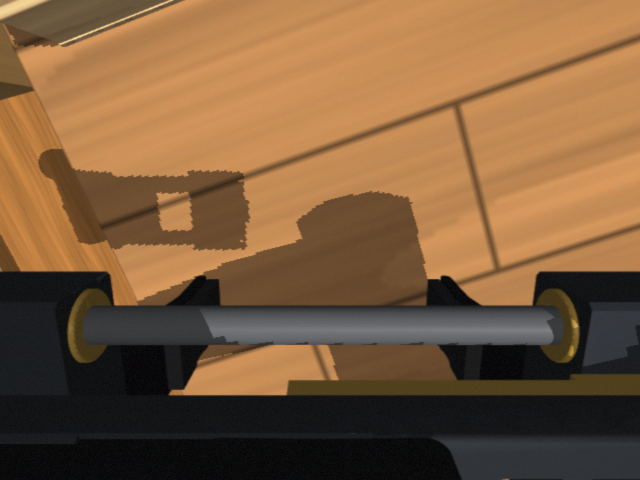

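```bash
python3 - <<'E'
import cv2
a=cv2.imread("pics/scene0.png"); c=a[170:320,260:450]; cv2.imwrite("pics/z1.png",cv2.resize(c,None,fx=4,fy=4,interpolation=cv2.INTER_CUBIC))
a=cv2.imread("pics/side0.png"); c=a[140:335,220:440]; cv2.imwrite("pics/z2.png",cv2.resize(c,None,fx=3,fy=3,interpolation=cv2.INTER_CUBIC))
E
```

```text
(no output)
```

View pics/z1.png

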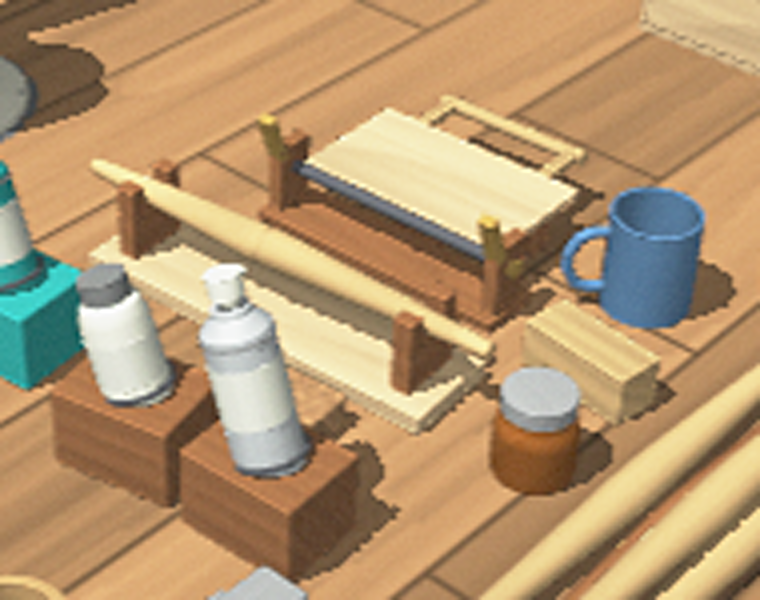

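View pics/z2.png

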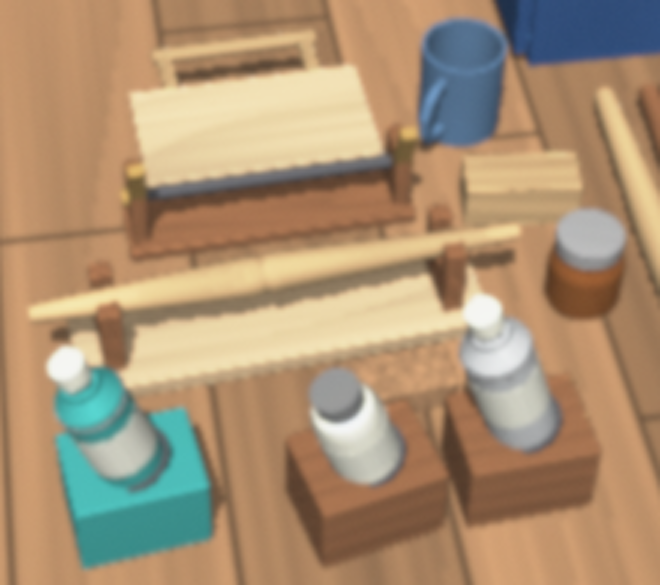

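```bash
cat > h.py <<'E'
import numpy as np
from scipy.spatial.transform import Rotation as R
C={"scene":([1.30901863,-0.89088904,0.92934553],[54.07313401,-0.13397794,43.97222675],465.3383,324.8216,235.4716),
"side":([0.35494521,-1.01403297,1.15656631],[42.98859715,-0.4838291,-8.87743473],617.7203,327.3407,229.2967)}
def ray(c,u,v):
    p,o,f,cx,cy=C[c]; d=R.from_euler("xyz",o,degrees=True).apply([(u-cx)/f,-(v-cy)/f,-1]); return np.array(p),d/np.linalg.norm(d)
def proj(c,X):
    p,o,f,cx,cy=C[c]; q=R.from_euler("xyz",o,degrees=True).inv().apply(np.array(X)-p); return np.stack([cx+f*q[...,0]/-q[...,2],cy-f*q[...,1]/-q[...,2]],-1)
def tri(a,b):
    rs=[ray("scene",*a),ray("side",*b)]
    A=sum(np.eye(3)-np.outer(d,d) for p,d in rs); B=sum((np.eye(3)-np.outer(d,d))@p for p,d in rs)
    X=np.linalg.solve(A,B); return X,[np.linalg.norm((np.eye(3)-np.outer(d,d))@(X-p)) for p,d in rs]
E
python3 - <<'E'
from h import *
z1=lambda u,v:(260+u/4,170+v/4); z2=lambda u,v:(220+u/3,140+v/3)
for n,a,b in [("hL",(447,101),(160,52)),("hR",(582,155),(312,38)),("hingeL",(300,170),(150,188)),("hingeR",(478,248),(390,160)),
 ("B+-",(290,515),(597,455)),("B--",(182,462),(465,487)),("B++",(358,455),(563,380)),("cap",(222,273),(482,308)),("glue+-",(165,455),(445,480)),("glue--",(53,400),(325,525)),
 ("spL",(95,165),(35,313)),("spR",(490,350),(518,232))]:
    X,r=tri(z1(*a),z2(*b)); print(n,X.round(4),np.round(r,4))
E
```

```text
hL [0.4179 0.2848 0.0527] [0.0027 0.0027]
hR [0.5595 0.2949 0.0488] [0.0012 0.0012]
hingeL [0.3929 0.1155 0.0462] [0.0036 0.0036]
hingeR [0.597  0.1017 0.0681] [0.0005 0.0005]
B+- [ 0.694  -0.2218  0.0609] [0.0011 0.0011]
B-- [ 0.5941 -0.2263  0.048 ] [0.0015 0.0015]
B++ [ 0.687  -0.1462  0.0603] [0.0022 0.0022]
cap [ 0.6034 -0.1915  0.2019] [0.0014 0.0014]
glue+- [ 0.5797 -0.225   0.05  ] [0.0032 0.0032]
glue-- [ 0.4856 -0.2507  0.0563] [0.0011 0.0011]
spL [ 0.2908 -0.0321  0.0713] [0.0011 0.0011]
spR [0.6856 0.0036 0.0685] [0.0006 0.0006]
```

```bash
cat >> h.py <<'E'
z1=lambda u,v:(260+u/4,170+v/4); z2=lambda u,v:(220+u/3,140+v/3)
E
python3 - <<'E'
from h import *
from scipy.optimize import least_squares
def fit(pts,x0,zfree=False):
    def f(p):
        c,s=np.cos(p[2]),np.sin(p[2]); r=[]
        for L,a,b in pts:
            X=np.array([p[0]+c*L[0]-s*L[1],p[1]+s*L[0]+c*L[1],L[2]])
            if a: r+=list(proj("scene",X)-z1(*a))
            if b: r+=list(proj("side",X)-z2(*b))
        return np.array(r)
    s=least_squares(f,x0,loss="soft_l1"); print(s.x.round(4),np.degrees(s.x[2]).round(2)); print(f(s.x).reshape(-1,2).round(1).tolist()); return s.x
w=.07
print("block");fit([((.05,-.039,.07),(290,515),(597,455)),((-.05,-.039,.07),(182,462),(465,487)),((.05,.039,.07),(358,455),(563,380)),((.05,-.039,0),(290,577),None),((-.05,-.039,0),(186,507),(473,520))],[.63,-.2,.05])
print("glue");fit([((.05,-.039,.07),(167,455),(445,478)),((-.05,-.039,.07),(53,400),(325,522)),((.05,-.039,0),(167,505),None),((-.05,-.039,0),(60,453),(330,560)),((-.05,.039,.07),None,(288,448))],[.52,-.2,.05])
print("screen");fit([((-.075,.175,.05),(447,101),(160,52)),((.075,.175,.05),(582,155),(312,38)),((-.1025,.125,.0545),(390,110),(132,93)),((.1025,.125,.0545),(578,192),(357,68))],[.5,.11,.05])
E
```

```text
block
[ 0.6428 -0.1884  0.0537] 3.08
[[-0.7, -1.5], [1.1, -2.0], [-1.2, -4.7], [1.3, -5.3], [0.5, -1.3], [2.0, -3.6], [-1.0, 1.7], [-1.7, 2.5], [-3.4, 2.2]]
glue
[ 0.5266 -0.2055  0.2398] 13.74
[[-0.5, -4.4], [3.4, -1.2], [-1.4, -2.4], [1.1, -1.6], [0.1, 1.5], [-1.6, 2.6], [-0.9, 4.2], [-0.2, -3.7]]
screen
[0.4943 0.1137 0.028 ] 1.6
[[-0.1, -0.5], [-1.2, 1.5], [0.3, 1.0], [2.0, 0.0], [-0.2, -1.2], [0.0, -0.3], [-0.2, -0.5], [0.3, -0.6]]
```

```bash
python3 - <<'E'
from workcell import env
import cv2
for yaw in (4,-176):
    print(yaw, env.inverse_kinematics([.489,.29,.25],[-90,0,yaw]))
env.goto([.489,.27,.25],[-90,0,4] if env.inverse_kinematics([.489,.27,.25],[-90,0,4]) is not None else [-90,0,-176])
p=env.grab_frame("wrist"); cv2.imwrite("pics/w1.png",p["image"]); print(p["position"],p["orientation"],env.read_state()["clock"])
for t in ("screen_handle","screen_hinge"):
  for r in env.search_frame(p,t)[:2]: print(t,r["score"],r["xyz"])
E
```

```text
4 [ 4.69944935e+01  1.46166751e+01 -2.53012150e+00 -2.54444375e-14
 -7.28532034e+01 -1.32994493e+02]
-176 [ 4.69944935e+01  1.46166751e+01 -2.53012150e+00  2.54444375e-14
 -7.28532034e+01  4.70055065e+01]
[0.42349838 0.2640691  0.43822331] [-1.41985606e+01  4.31579676e-02  9.40736487e+01] 3.025
screen_handle 0.56 [0.4728, 0.1882, 0.0567]
screen_hinge 0.65 [0.4652, 0.1759, 0.0512]
```

View pics/w1.png

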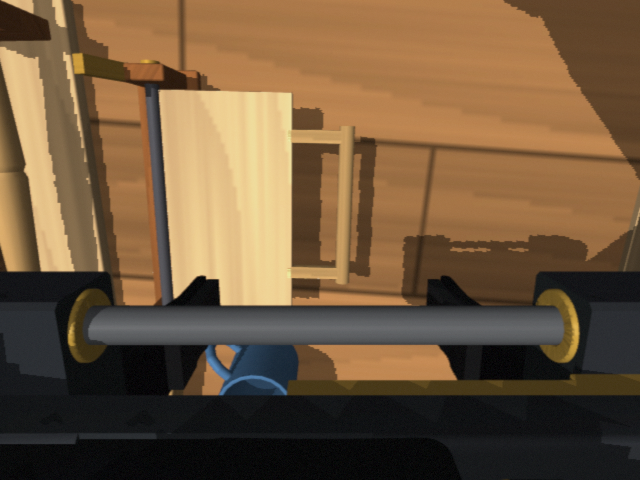

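```bash
cat >> h.py <<'E'
def wray(pos,ori,u,v,z,f=410.978,cx=322.893,cy=241.463):
    d=R.from_euler("xyz",ori,degrees=True).apply([(u-cx)/f,-(v-cy)/f,-1]); p=np.array(pos); return p+d*(z-p[2])/d[2]
E
python3 - <<'E'
from h import *
P=[0.42349838,0.2640691,0.43822331];O=[-14.1985606,0.043157,94.0736487]
for n,u,v,z in [("hL",348,127,.055),("hR",343,283,.055),("pL",291,93,.0545),("pR",291,300,.0545),("hingeL",152,85,.05),("hingeR",168,305,.05)]:
    print(n,wray(P,O,u,v,z).round(4))
E
```

```text
hL [0.4128 0.2856 0.055 ]
hR [0.561  0.2935 0.055 ]
pL [0.3876 0.233  0.0545]
pR [0.5828 0.2432 0.0545]
hingeL [0.3892 0.109  0.05  ]
hingeR [0.599  0.1188 0.05  ]
```

```bash
python3 - <<'E'
from workcell import env
import cv2, numpy as np
H=np.array([.4955,.1145,.05]); a=np.radians(3); n=np.array([-np.sin(a),np.cos(a),0])
def P(t,up=0): t=np.radians(t); return H+.175*(np.cos(t)*n+np.sin(t)*np.array([0,0,1]))+np.array([0,0,up-.019])
env.gripper_to(.46)
print(env.move_straight(P(0,.06),[-90,0,3],rate=.2))
f0=env.read_state()["force"]
print("down",env.move_straight(P(0),rate=.1,force_limit=8))
s=env.read_state();print(s["clock"],s["position"],s["force"]-f0)
for r in (0,): 
    p=env.grab_frame("wrist"); cv2.imwrite("pics/w2.png",p["image"]); p=env.grab_frame("side"); cv2.imwrite("pics/s2.png",p["image"])
env.gripper_to(0.05,15)
s=env.read_state();print(s["clock"],s["opening"],s["force"]-f0)
for t in (8,16):
    env.move_straight(P(t),rate=.1); s=env.read_state();print(t,s["clock"],s["opening"],s["force"]-f0)
p=env.grab_frame("wrist"); cv2.imwrite("pics/w3.png",p["image"])
E
```

```text
False
down False
5.85 [0.4869003  0.28968032 0.03169109] [-0.95602342  1.22642533 -0.92300587]
6.8333 0.0486390265327889 [-1.59378658 -0.30762495 -1.38599134]
8 7.225 0.053518787771838335 [-1.48848594  0.42542694 -0.92294323]
16 7.6167 0.0495716120467628 [-1.39311358  0.51348937 -1.43233268]
```

```bash
python3 -c "
import cv2,numpy as np
cv2.imwrite('pics/m1.png',np.hstack([cv2.resize(cv2.imread('pics/w2.png'),(400,300)),cv2.resize(cv2.imread('pics/w3.png'),(400,300))]))
a=cv2.imread('pics/s2.png')[60:260,200:460];cv2.imwrite('pics/m2.png',cv2.resize(a,None,fx=3,fy=3))"
```

```text
(no output)
```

View pics/m1.png

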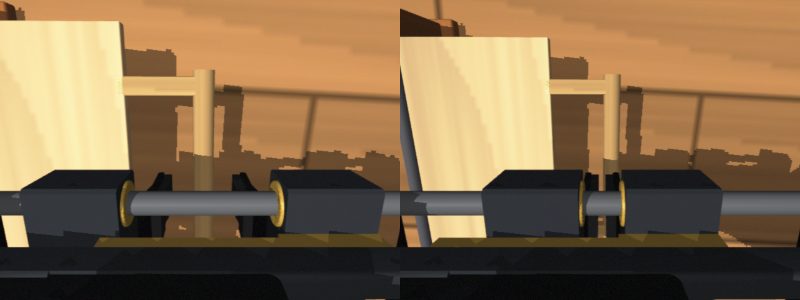

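View pics/m2.png

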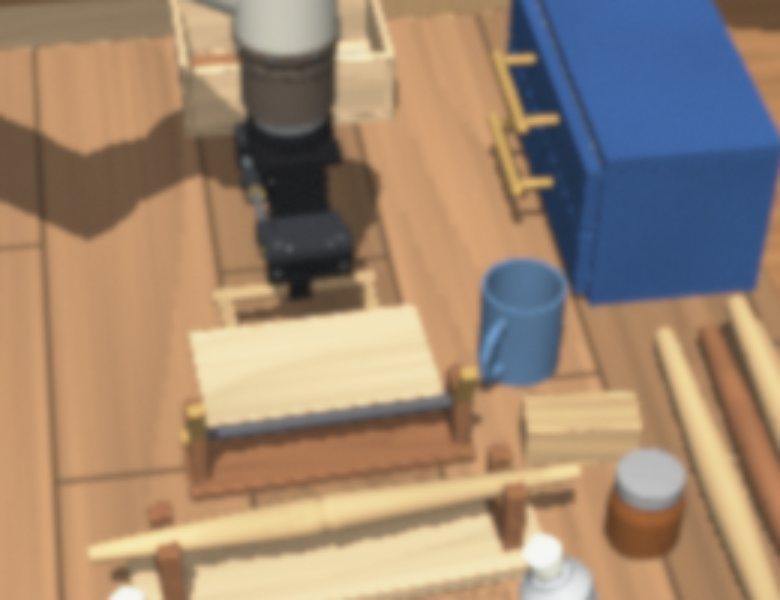

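```bash
python3 - <<'E'
from workcell import env
from h import *
import cv2
q=proj("side",np.array([[.4869,.2897,.0317],[.4869,.2897,.05],[.4869,.2897,.08]])); print(q, (q-[200,60])*3)
p=env.grab_frame("side"); a=p["image"]; cv2.imwrite("pics/s3.png",cv2.resize(a[60:180,220:380],None,fx=5,fy=5))
p=env.grab_frame("scene"); a=p["image"]; cv2.imwrite("pics/c3.png",cv2.resize(a[120:250,320:460],None,fx=5,fy=5)[:600])
s=env.read_state();print(s["position"],s["opening"],s["force"])
print(proj("scene",s["position"])-[320,120],proj("side",s["position"])-[220,60])
E
```

```text
[[298.4044091  160.63427429]
 [298.23283378 155.56323123]
 [297.94564501 147.07514208]] [[295.21322729 301.90282286]
 [294.69850133 286.68969368]
 [293.83693503 261.22542624]]
[0.48621896 0.28216863 0.07838603] 0.05128845326184494 [-0.60916031  0.0839983  -0.45028282]
[67.11584467 75.59150735] [78.05154055 89.32290171]
```

View pics/s3.png

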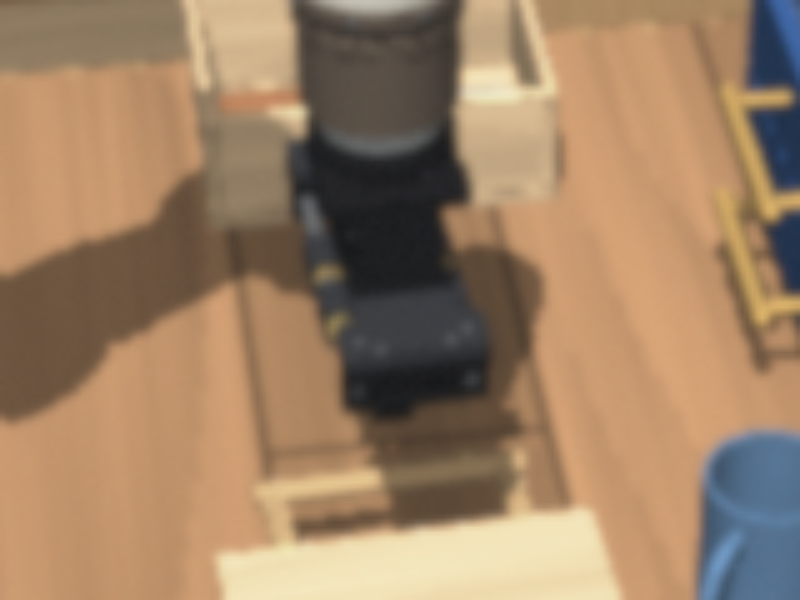

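View pics/c3.png

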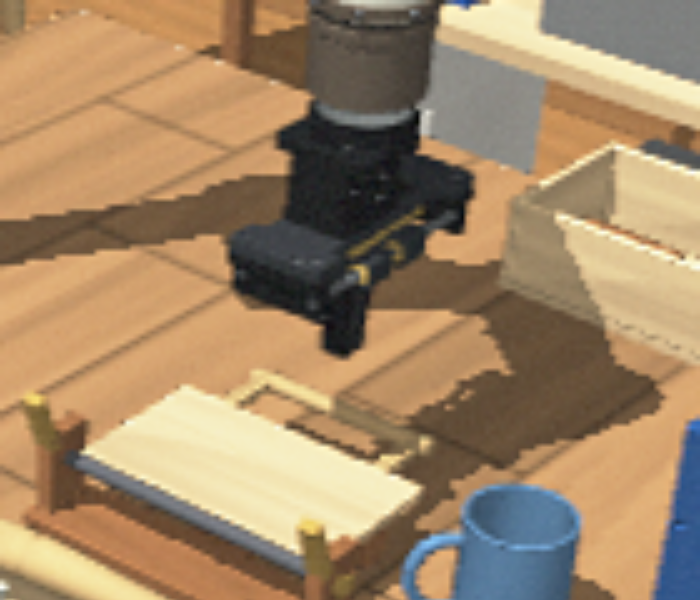

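```bash
python3 - <<'E'
from workcell import env
import cv2
env.gripper_to(0)
s=env.read_state();print(s["opening"])
env.move_straight([.487,.35,.05],[-90,0,3],rate=.2)
p=env.grab_frame("scene"); cv2.imwrite("pics/c4.png",cv2.resize(p["image"][120:250,320:460],None,fx=5,fy=5)[:600])
print(env.move_straight([.487,.35,-.03],rate=.04,force_limit=5))
s=env.read_state();print(s["clock"],s["position"],s["force"])
env.move_straight([.487,.35,.07],rate=.2)
E
```

```text
0.003748274486338732
True
10.4417 [ 0.48699018  0.34996804 -0.0259265 ] [-1.05667591 -0.13636867  4.73218266]
```

View pics/c4.png

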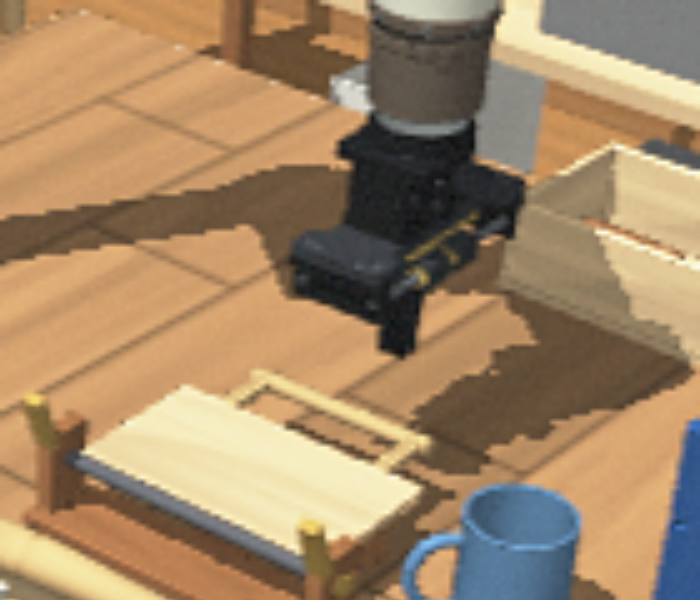

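```bash
cat > scr.py <<'E'
import numpy as np
H=np.array([.4955,.1145,.05]); a=np.radians(3); n=np.array([-np.sin(a),np.cos(a),0])
def P(t,up=0): t=np.radians(t); return H+.175*(np.cos(t)*n+np.sin(t)*np.array([0,0,1]))+np.array([0,0,up-.045])
E
python3 - <<'E'
from workcell import env
from scr import *
import cv2
env.gripper_to(.46)
env.move_straight(P(0,.06),[-90,0,3],rate=.2)
print("down",env.move_straight(P(0),rate=.1,force_limit=8))
f0=env.read_state()["force"]
env.gripper_to(0.0,15)
s=env.read_state();print(s["clock"],s["position"],s["opening"],s["force"]-f0)
if s["opening"]>.1:
  for t in (8,16):
    env.move_straight(P(t),rate=.1); s=env.read_state();print(t,s["clock"],s["opening"],s["force"]-f0)
p=env.grab_frame("wrist"); cv2.imwrite("pics/w5.png",p["image"])
E
```

```text
down False
13.8 [0.48658638 0.29057068 0.00539846] 0.15398444505806433 [-2.42682827  3.31098208  0.05619192]
8 14.1917 0.15254697517938065 [-2.41723584  5.04388834 -0.80822371]
16 14.5833 0.1540262155711131 [-2.81197721  6.23964944 -0.19325313]
```

View pics/w5.png

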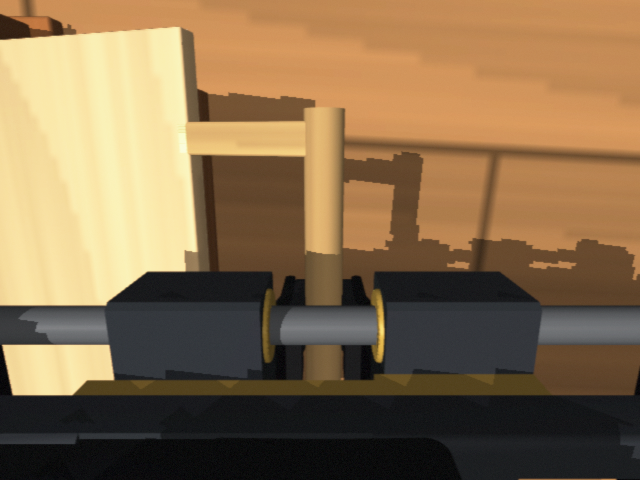

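The bar is between the pads at 325,300, and the screen is rising. I'll continue the arc.

```bash
python3 - <<'E'
from workcell import env
from scr import *
import cv2
for t in (28,40,52,64,76,88,99,107):
    h=env.move_straight(P(t),rate=.13,force_limit=20); s=env.read_state();print(t,h,round(s["clock"],2),s["opening"].round(3),s["force"].round(1))
    if h: break
p=env.grab_frame("side"); cv2.imwrite("pics/s6.png",p["image"])
p=env.grab_frame("scene"); cv2.imwrite("pics/c6.png",cv2.resize(p["image"][80:280,240:440],None,fx=3,fy=3))
E
```

```text
Traceback (most recent call last):
AttributeError: 'float' object has no attribute 'round'
```

```bash
python3 - <<'E'
from workcell import env
from scr import *
import cv2
for t in (40,52,64,76,88,99,107):
    h=env.move_straight(P(t),rate=.13,force_limit=20); s=env.read_state();print(t,h,round(s["clock"],2),round(float(s["opening"]),3),s["force"].round(1))
    if h: break
p=env.grab_frame("scene"); cv2.imwrite("pics/c6.png",cv2.resize(p["image"][80:280,240:440],None,fx=3,fy=3))
E
```

```text
40 False 15.5 0.153 [-8.8 11.7  7.3]
52 False 15.93 0.156 [-7.6 10.1 11.4]
64 False 16.37 0.153 [-4.3  6.3 11.1]
76 False 16.8 0.154 [-3.4  3.3 10.4]
88 False 17.23 0.151 [-1.4  0.3  8.1]
99 False 17.64 0.153 [ 1.8 -1.2  3. ]
107 False 17.98 0.154 [ 3.6  0.8 -1. ]
```

View pics/c6.png

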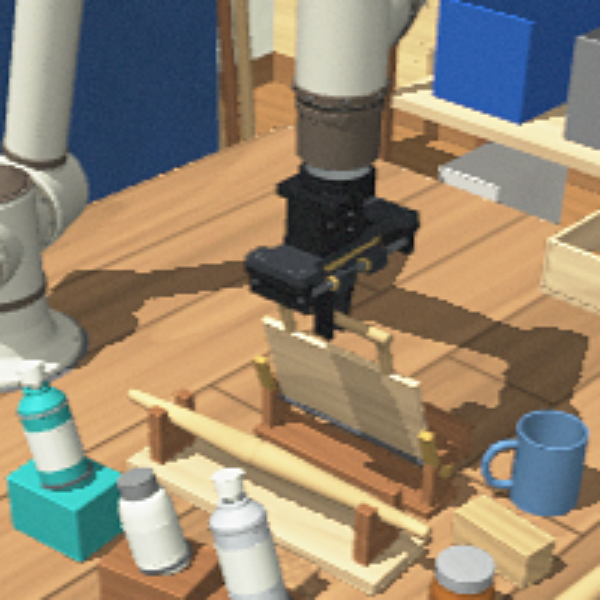

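```bash
python3 - <<'E'
from workcell import env
from scr import *
import cv2
env.gripper_to(.5)
env.move_straight(P(107,.12),rate=.25)
p=env.grab_frame("side"); cv2.imwrite("pics/s7.png",p["image"][60:400,150:550])
env.goto([.69,-.2,.33],[-90,0,3])
p=env.grab_frame("wrist"); cv2.imwrite("pics/w7.png",p["image"]); print(p["position"],p["orientation"],env.read_state()["clock"])
for t in ("cap","can_block","can_mouth"):
  for r in env.search_frame(p,t)[:3]: print(t,r["score"],r["xyz"])
p=env.grab_frame("scene"); cv2.imwrite("pics/c7.png",p["image"])
E
```

```text
[ 0.62446185 -0.20415324  0.51835836] [-1.41911848e+01  3.09539712e-02  9.30769988e+01] 20.8167
cap 0.92 [0.6077, -0.1952, 0.2042]
can_block 0.98 [0.6351, -0.1897, 0.1372]
can_block 0.33 [0.6077, -0.1979, 0.2054]
can_mouth 0.86 [0.6325, -0.1947, 0.1358]
```

View pics/w7.png

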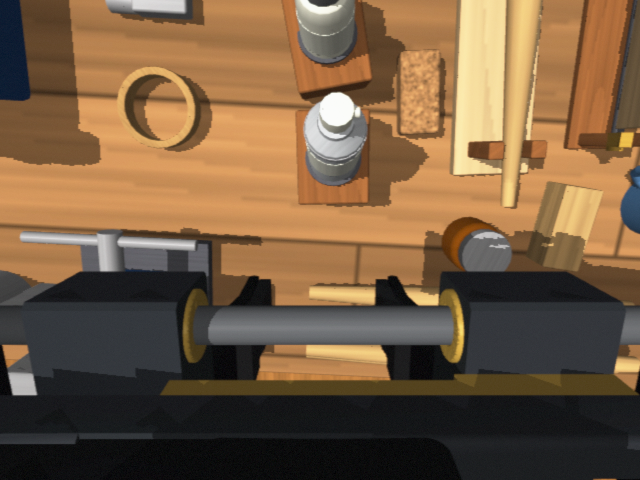

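View pics/s7.png

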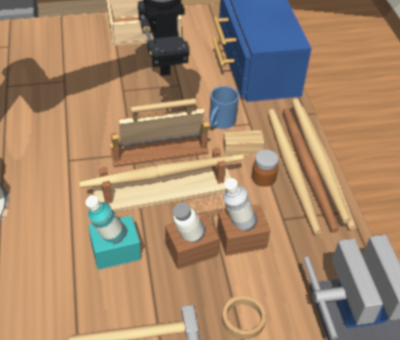

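View pics/c7.png

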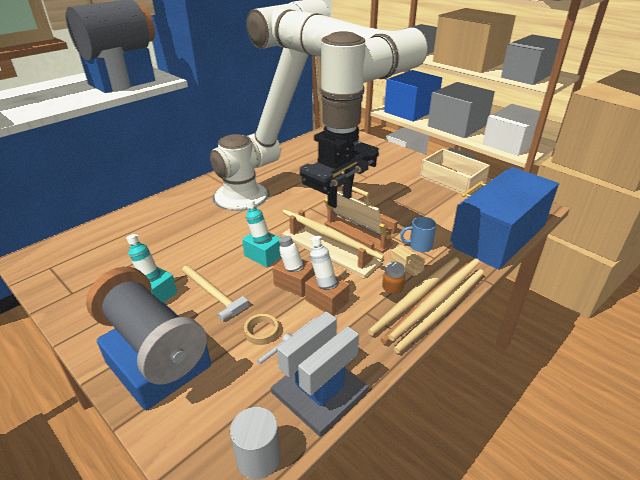

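```bash
python3 - <<'E'
from workcell import env
from h import *
print(env.read_state()["position"], proj("scene",[.69,-.2,.356]), proj("scene",[.5,.06,.32]))
P=[0.62446185,-0.20415324,0.51835836];O=[-14.1911848,0.030952,93.0769988]
# block top corners at z=.07 & cap
for n,u,v,z in [("+x-y",300,203,.07),("+x+y",368,203,.07),("-x-y",296,110,.07),("cap.2",336,108,.2),("cap.205",336,108,.205),("cap.21",336,108,.21)]:
    print(n,wray(P,O,u,v,z).round(4))
import cv2
p=env.grab_frame("wrist");cv2.imwrite("pics/w8.png",cv2.resize(p["image"][60:230,260:420],None,fx=3.5,fy=3.5,interpolation=cv2.INTER_CUBIC))
p=env.grab_frame("scene"); cv2.imwrite("pics/c8.png",p["image"])
E
```

```text
[ 0.68990421 -0.19871854  0.33080238] [338.88596854 201.40588853] [350.88824197 154.58864504]
+x-y [ 0.6955 -0.2258  0.07  ]
+x+y [ 0.6915 -0.1511  0.07  ]
-x-y [ 0.5982 -0.2338  0.07  ]
cap.2 [ 0.6028 -0.1958  0.2   ]
cap.205 [ 0.6032 -0.1959  0.205 ]
cap.21 [ 0.6035 -0.1961  0.21  ]
```

View pics/w8.png

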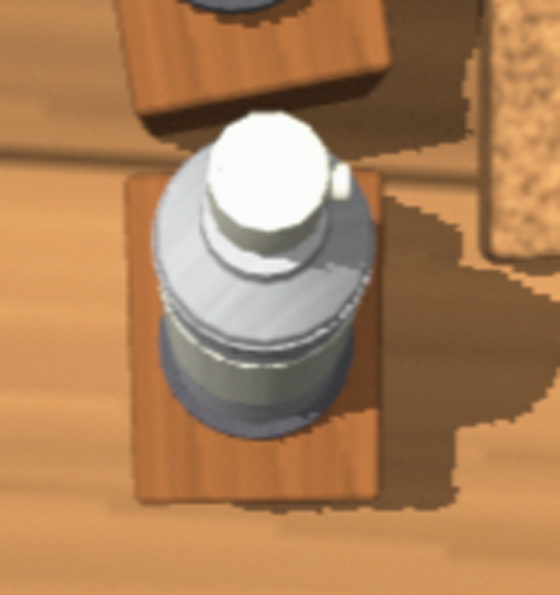

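View pics/c8.png

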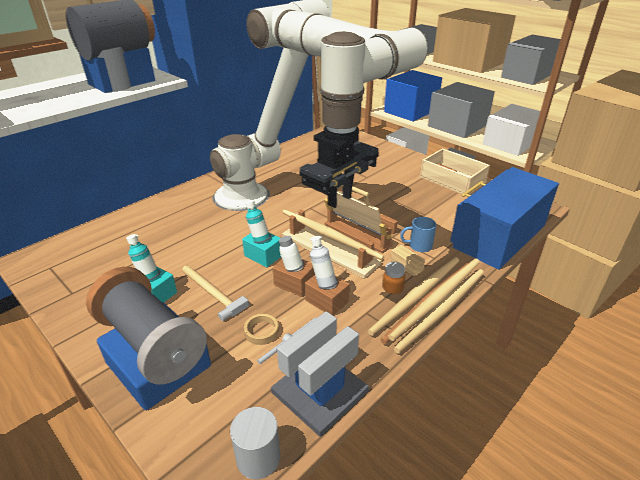

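```bash
python3 - <<'E'
from h import *
P=np.array([0.62446185,-0.20415324,0.51835836]);O=[-14.1911848,0.030952,93.0769988]
pts=[(298.6,202.9),(368,202),(368.6,108.6),(296.3,110)]
X=np.array([wray(P,O,u,v,.07) for u,v in pts]); print(X.round(4)); m=X.mean(0)
e=(X[0]-X[3]+X[1]-X[2])/2; f=(X[2]-X[1]+X[3]-X[0])/2; f=X[1]-X[0]+X[2]-X[3]; print(np.linalg.norm(e),np.linalg.norm(f)/2)
yaw=np.arctan2(e[1],e[0]); y2=np.arctan2(-f[0],f[1]); print(m,np.degrees([yaw,y2]))
for y in (yaw,y2,(yaw+y2)/2):
    ax=np.array([-.2955*np.cos(y),-.2955*np.sin(y),.9553])
    q=wray(P,O,336.6,109.1,.2); d=q-P; d/=np.linalg.norm(d)
    A=np.stack([ax,-d],1); s=np.linalg.lstsq(A,P-m,rcond=None)[0]; a=m+ax*s[0]; b=P+d*s[1]; print(s,a,b,np.linalg.norm(a-b))
    for z,(u,v) in (("scene",z1(222,273)),("side",z2(482,308))):
        p,dd=ray(z,u,v); A=np.stack([ax,-dd],1); s=np.linalg.lstsq(A,p-m,rcond=None)[0]; print("  ",z,s[0],(m+ax*s[0]-p-dd*s[1])*1000)
E
```

```text
[[ 0.6955 -0.2273  0.07  ]
 [ 0.6904 -0.1512  0.07  ]
 [ 0.5928 -0.1585  0.07  ]
 [ 0.5982 -0.2335  0.07  ]]
0.09765566367161278 0.07575298594110838
[ 0.64420675 -0.19264246  0.07      ] [3.95436915 3.98078509]
[0.13749195 0.31781244] [ 0.6036746  -0.1954443   0.20134606] [ 0.60367635 -0.19534323  0.20134875] 0.00010112358577800721
   scene 0.13815070718339595 [-1.2009164  -1.63632957 -0.40549724]
   side 0.14506287934339893 [-0.53286541 -0.03034574 -0.16508453]
[0.13749625 0.31780781] [ 0.60367463 -0.19546308  0.20135017] [ 0.60367665 -0.19534336  0.20135337] 0.00011977925063504651
   scene 0.1381560264264227 [-1.20895604 -1.64752141 -0.4084394 ]
   side 0.1450874811988005 [-0.53264311 -0.03033196 -0.1650147 ]
[0.1374941  0.31781012] [ 0.60367461 -0.19545369  0.20134812] [ 0.6036765  -0.1953433   0.20135106] 0.00011045136311835657
   scene 0.13815336650533921 [-1.20493676 -1.64192584 -0.40696813]
   side 0.14507517889703758 [-0.53275531 -0.03033892 -0.16504994]
```

```bash
cat > can.py <<'E'
import numpy as np
from scipy.spatial.transform import Rotation as R
y=np.radians(4.0); m=np.array([.6442,-.1926,.07]); ax=np.array([-.2955*np.cos(y),-.2955*np.sin(y),.9553])
tz=np.array([-np.sin(y),np.cos(y),0]); ty=-ax; tx=np.cross(ty,tz)
O=R.from_matrix(np.stack([tx,ty,tz],1)).as_euler("xyz",degrees=True)
T=lambda s: m+ax*(s-.026)          # TCP command for real tip at s
S=lambda p:(np.array(p)-m)@ax+.026
E
python3 - <<'E'
from workcell import env
from can import *
import cv2
env.gripper_to(0.0)
print(O, env.inverse_kinematics(T(.18),O))
env.goto(T(.20),O); env.move_straight(T(.165),rate=.1)
p=env.grab_frame("scene"); cv2.imwrite("pics/c9.png",cv2.resize(p["image"][170:320,250:410],None,fx=4,fy=4))
p=env.grab_frame("side"); cv2.imwrite("pics/s9.png",cv2.resize(p["image"][180:320,300:450],None,fx=4,fy=4))
s=env.read_state(); print(s["clock"],s["force"],S(s["position"]))
E
```

```text
[-90.         -17.18824562   4.        ] [ -4.85693641  13.51524272  -9.66093384  -3.41116967 -49.87873049
 -79.33305536]
23.3917 [-0.60515235  0.60436438  0.8245571 ] 0.16548423578772026
```

View pics/c9.png

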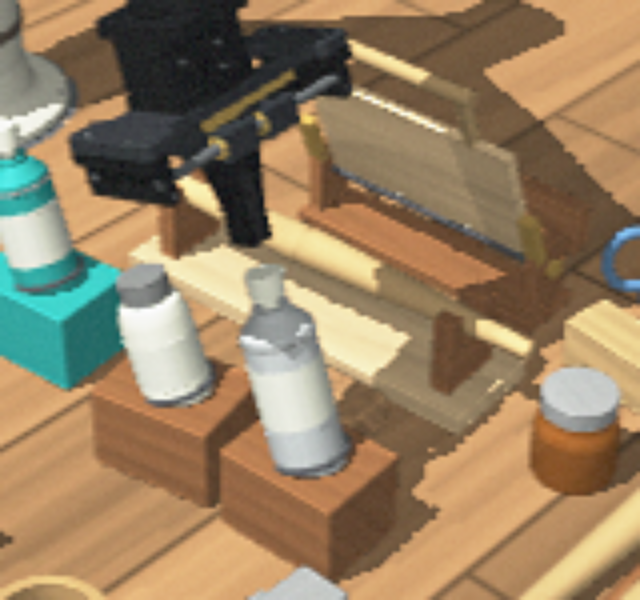

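View pics/s9.png

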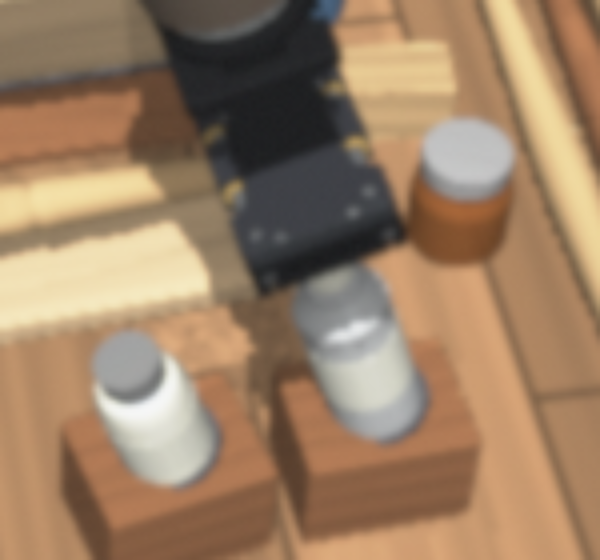

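```bash
python3 - <<'E'
from h import proj
from can import *
for s in (.1375,.1655): print(s,(proj("scene",m+ax*s)-[250,170])*4)
for dx in (-.0095,.0095):
  for dz in (-.015,.015): print(dx,dz,(proj("scene",m+ax*.1655+tx*dx+tz*dz)-[250,170])*4)
E
```

```text
0.1375 [259.20246854 274.6584452 ]
0.1655 [249.22937523 236.87953333]
-0.0095 -0.015 [223.6718108  245.34802037]
-0.0095 0.015 [253.90279471 225.29290931]
0.0095 -0.015 [244.43401284 248.76848558]
0.0095 0.015 [274.662848 228.452164]
```

```bash
cat > press.py <<'E'
from workcell import env
from can import *
import can
off=.002*tz
E
python3 - <<'E'
from press import *
print(env.move_straight(T(.157)+off,rate=.04))
f0=env.read_state()["force"]
h=env.move_straight(T(.120)+off,rate=.025,force_limit=3)
s=env.read_state(); c=S(s["position"]); print("contact",h,c,s["clock"],(s["force"]-f0)@ax,s["force"]-f0)
env.dwell(.1); s=env.read_state(); print(S(s["position"]),(s["force"]-f0)@ax)
E
```

```text
False
contact True 0.13949014062026155 24.5667 5.790691314214777 [-2.53035989 -0.29575085  5.27446358]
0.1399111158778738 4.847386549227033
```

```bash
python3 - <<'E'
from press import *
f0=np.array([-0.6,0.6,0.82])
h=env.move_straight(T(.131)+off,rate=.015,force_limit=11.5)
s=env.read_state(); print("pressed",h,S(s["position"]),s["clock"],(s["force"]-f0)@ax)
for i in range(2):
    env.dwell(.17); s=env.read_state(); print(S(s["position"]),s["clock"],(s["force"]-f0)@ax)
env.move_straight(T(.150)+off,rate=.06); s=env.read_state(); print(S(s["position"]),s["clock"],(s["force"]-f0)@ax)
env.move_straight(T(.20)+off,rate=.15)
E
```

```text
pressed True 0.13662098996174896 25.0833 9.78759809498262
0.1369959553053211 25.25 10.048127640486051
0.13702492133233293 25.4167 9.246665037341632
0.1497563752977187 25.8083 -1.3817580402538432
```

```bash
python3 - <<'E'
from press import *
env.move_straight(T(.1425)+off,rate=.12); env.dwell(.2)
f0=env.read_state()["force"]; F=lambda s:round(float((s["force"]-f0)@ax),2)
log=[];t0=None
for g in (.1355,.1348,.1343,.1338,.1333,.1328,.1323,.1318):
    h=env.move_straight(T(g)+off,rate=.025,force_limit=22)
    s=env.read_state(); log.append((g,h,round(float(S(s["position"])),5),round(s["clock"],3),F(s)))
    if t0 is None and F(s)>10.5: t0=s["clock"]
    if F(s)>15 or h: break
while env.read_state()["clock"]-(t0 or 0)<.5 and t0:
    env.dwell(.08); s=env.read_state(); log.append((round(float(S(s["position"])),5),round(s["clock"],3),F(s)))
env.move_straight(T(.150)+off,rate=.08); s=env.read_state(); log.append((s["clock"],F(s)))
print(*log,sep="\n")
env.move_straight(T(.20)+off,rate=.15)
E
```

```text
(0.1355, False, 0.13734, 27.55, 8.79)
(0.1348, False, 0.13682, 27.8, 9.62)
(0.1343, False, 0.13648, 28.05, 9.95)
(0.1338, False, 0.13614, 28.3, 10.28)
(0.1333, False, 0.13578, 28.55, 11.54)
(0.1328, False, 0.13565, 28.8, 12.76)
(0.1323, False, 0.13562, 29.05, 14.76)
(0.1318, False, 0.13562, 29.3, 17.22)
(29.675, -1.17)
```

```bash
python3 - <<'E'
from press import *
import cv2
env.move_straight(T(.26)+off,rate=.2)
p=env.grab_frame("scene"); cv2.imwrite("pics/c10.png",cv2.resize(p["image"][150:320,220:450],None,fx=3.4,fy=3.4))
s=env.read_state(); print(s["clock"],s["force"])
E
```

```text
30.6583 [-0.44325214 -0.6468239  -0.556008  ]
```

View pics/c10.png

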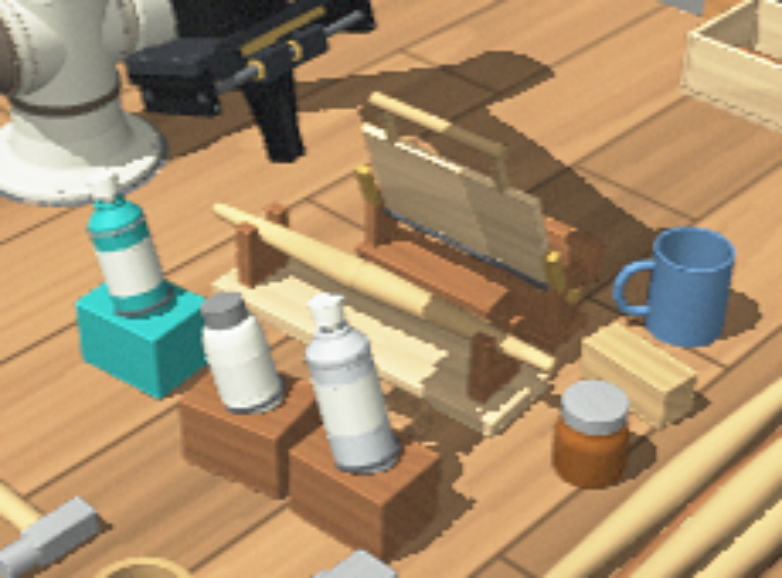

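The screen leans on its stop (panel around 460,200). The cap is back up at 325,308, the other things look undisturbed, and the gripper touches nothing.

```bash
python3 -c "
from workcell import env
print(env.close_job())"
```

```text
the job is handed in; nothing more can be done
None
```

I swung the screen up and left it leaning on its stop, then pressed the spray cap fully down and let it spring back. The job was handed in at about 31 s on the robot's clock.

- **Screen:** My first try to grip the handle closed above the bar. Touching the table with the shut fingers showed that the real fingertips sit about 26 mm short of the reported TCP. After correcting for that, the second grip held. I released the screen at about 107 degrees. It still stood there by itself in later pictures.
- **Cap:** My first press stopped early, at about 10 N and roughly 3.5 mm down. It probably did not spray, but I can't rule out a brief one. The second press reached the hard stop: position stalled while the force rose to 17 N. The cap was fully down for about 0.6 s and past the 4 mm spraying point for up to 1 s, a little longer than the half second asked. I read no more than about 17 N on the cap, under the 35 N limit.
- **Last checks:** The final picture shows the screen up, the cap back up and the gripper clear. The other things near the cradle looked in place; the tape and mallet were only partly in that picture. The force reading was close to zero.
- **Disagreement:** The wrist and scene cameras differed by about 4 mm on where the cap was. I aimed between them, and the contact point matched.

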